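Right the fallen lacquer bottles and close up the lane

ROBOT

A 6-joint arm with a two-finger parallel gripper is mounted at the origin on the work surface. World frame = base frame: x ahead of the robot, y to its left, z up, the work surface at z = 0. Lengths are in mm, angles in rad, forces in N, time in s.
With the tool pointing down it reaches from about 250 to 850 mm from the base axis. Payload 12.5 kg.
Tool frame: the origin (TCP) lies between the finger pads; the fingertips stand 14 mm ahead of it and the grasp point (between the pads) lies 5 mm behind it; z points along the fingers, y is the direction in which the jaws open and shut (so a half turn about z gives the same grasp; the last joint's range is limited). The gripper opens to 93 mm and grips with 3 to 60 N. Pads are 15 mm wide; open, the fingers measure 128 mm over their backs; the gripper's body (75 mm by 188 mm) begins 65 mm behind the grasp point.
Start: joints at [-1.236, 0.351, 1.652, -0, 1.139, -0.085], TCP at [224.185, -502.221, 232.633] pointing down, gripper open.
Joint ranges: [-2.75, 2.75], [-0.79, 2.1], [0.01, 2.65], [-1.57, 4.71], [0.07, 3.14], [-2.87, 2.87]. Speed limits (rad/s): [2.22, 2.22, 2.79, 3.14, 3.14, 3.14].

INTERFACE

Orientations are given as a rotation vector (axis times angle).
In Python, from rig import r gives the robot as it stands. The module is installed in compiled form; this text tells all that it offers.
- The arm moves only by the tool step_arm, never from a script. Its argument "increments" is a list of rows, each a list of 3 entries, a list of its own where there are three numbers: the opening, from 0 (shut) to 1 (fully open), then the shift along the tool's x, y, z in cm, then the turn about the tool's z in degrees. In form: [[fingers, [x, y, z], yaw], ...]. A call has exactly 8 rows; each row shifts and turns the commanded pose from where the row before left it, along the tool's axes as they then stand; what a row does not reach is not made up. A row lasts 1/10 s, in which the tool goes at most 50 mm and 8.59 degrees, less where a joint would pass 70% of its speed; a pose out of reach is approached as far as the arm can. A call with a gripper value outside its range is refused whole. The fingers move at their own pace and stop on an object; the grip force is fixed at half the most. Time passes only in rows, so rows that do not move let the fingers close, or fill a call up. It gives the time, the measured TCP pose, the force and the opening at its end, in the units of the state.
- r.sense(): the state, without advancing time (a new reading comes with each control period).
- r.grab_frame(name): name is "scene" or "top"; returns a dict with "color" (420x560x3 uint8, red, green, blue), "depth" (420x560 float32, mm along the optical axis (not along the pixel's ray), 0 where there is no reading), "fovy" (degrees; the focal length in pixels is half the picture's height over the tangent of half this angle, whatever the lens; pixels are square), "cx", "cy" (the principal point, pixels), "rvec" (rotation vector, rad) and "tvec" (3), from world to camera coordinates, as OpenCV has them. Camera axes: x right, y down, z forward; pixel columns grow to the right and rows downward; lengths in mm; the calibration is good to about 2 mm. A picture is of the moment at which its call begins.
- r.job_done(): hands the job in, once; it reports no verdict.
The state is a dict: "time_s": time; "joint_pos": joint angles; "qvel": joint speeds; "joint_torque": joint torques, N m; "tcp_pos": TCP position; "orientation": TCP orientation; "wrist_force": force on the tool from outside, world axes, zero at the start; "wrist_torque": the same for the moment, N m; "finger_gap": finger opening in mm.
Only numpy, scipy, OpenCV 4.12 (cv2) and the standard library are available. Lean on these libraries where they do the work, as an engineer would, in place of code of your own. Each camera call takes 0.05 s, during which the arm holds its last target. There are 200 camera calls.

TASK

The two tall lacquer bottles in the wooden lane on the bench have fallen over between the squat jars. Stand each one upright on the lane floor again, in the gap where it lies, leaving the jars and the other things on the bench where they are. Then slide the lane's wooden end stop up against the bottle next to it, leaving that bottle standing.

Things in the scene. Friction and masses are not known exactly. Their poses are not given: they have to be found in the camera images.
- rack: fixed wooden lane, 86 x 545 mm: floor 10 mm above the bench, 58 mm clear between dark rails 12 mm wide with tops 15 mm above the bench. Origin on the bench under its middle; y along the lane, x across, z up. 30 mm high end board at -y (inner face y = -264 mm). In it from -y to +y: squat jar, gap with a fallen bottle, squat jar, gap with a fallen bottle, sliding stop
- fallen_a: brown lacquer bottle, paper label: square body 38 x 38 mm, 62 mm tall, shoulder to 74 mm, black cap 25 mm in diameter; 95 mm tall in all, about 0.14 kg. Origin on its axis at mid-height, 47.5 mm from either end; z axis from underside to cap, x and y square to its sides. At the start it lies on its side along the lane, cap towards the lane's +y end, in one of the two gaps (either one)
- fallen_b: brown lacquer bottle, paper label: square body 38 x 38 mm, 62 mm tall, shoulder to 74 mm, black cap 25 mm in diameter; 95 mm tall in all, about 0.14 kg. Origin on its axis at mid-height, 47.5 mm from either end; z axis from underside to cap, x and y square to its sides. At the start it lies on its side along the lane, cap towards the lane's -y end, in the other gap
- jar_end: squat round lacquer jar, 45 mm in diameter and 50 mm tall, brown with a black lid, about 0.13 kg; origin under its centre, on the lane floor. It stands in the lane at the -y end, by the end board
- jar_mid: squat round lacquer jar, 45 mm in diameter and 50 mm tall, brown with a black lid, about 0.13 kg; origin under its centre, on the lane floor. It stands in the lane near the middle, between the two gaps
- stop (a joint): the end stop's slide along the lane, in m: 0 at the far +y end, growing towards the bottles (towards -y of the lane), up to 0.2. Light friction of about 2 N, no spring; it stays where it is left
- stop_face (a point): middle of the flat face of the end stop that looks at the bottles (towards -y of the lane), 30 mm above the bench; axes as the lane's. The stop is a wooden block 54 mm across the lane, 20 mm along it (y 0 to +20 mm from this face) and 34 mm high above the bench, with an upright tab on it
- stop_grip (a point): grip point on the end stop's upright tab, 60 mm above the bench and 10 mm behind the face. The tab is 26 mm across the lane and 14 mm along it, and its top is 77 mm above the bench
- can: bystander: plain brass-coloured can 52 mm in diameter, 100 mm tall, standing beyond the lane; origin under its centre
- dish: bystander: small white dish 90 mm in diameter, 30 mm high, beyond the lane; origin under its centre
- whetstone: bystander: grey whetstone lying flat, 70 x 160 x 25 mm, beyond the lane; origin under its centre
Things that resemble listed ones, but are neither listed nor needed, are in the scene too. What is shaped like the jar_end but orange or purple is not meant.

How it is judged (in metres and radians):
On the way, in this order (a step that is already met when the one before it is completed fails the run):
1. both fallen bottles stand upright and released on the lane floor, one in each gap (angle between each of fallen_a, fallen_b's own z axis and vertical below 0.08 rad and z of each of fallen_a, fallen_b in the frame of rack below 0.062 m and linear speed of each of fallen_a, fallen_b below 0.03 m/s and contact force between each of fallen_a, fallen_b and the fingers below 0.2 N and x of fallen_a in the frame of rack between -0.015 and 0.015 m and x of fallen_b in the frame of rack between -0.015 and 0.015 m and ((y of fallen_a in the frame of rack between -0.2325 and -0.0075 m and y of fallen_b in the frame of rack above -0.0075 m and y of fallen_b in the frame of stop_face below -0.014 m) or (y of fallen_b in the frame of rack between -0.2325 and -0.0075 m and y of fallen_a in the frame of rack above -0.0075 m and y of fallen_a in the frame of stop_face below -0.014 m))), for 0.2 s.
2. the end stop has been slid up to the last bottle (less than 15 mm between its face and the bottle) ((y of fallen_a in the frame of stop_face between -0.034 and -0.014 m or y of fallen_b in the frame of stop_face between -0.034 and -0.014 m)), for 0.2 s.
At the end, for the whole second after the job is handed in: Both fallen bottles stand upright (within 0.08 rad) on the lane floor, released and at rest, one on each side of the middle jar; less than 15 mm is left between the stop's face and the last bottle; the two jars still stand upright (all of step 1 and (y of fallen_a in the frame of stop_face between -0.034 and -0.014 m or y of fallen_b in the frame of stop_face between -0.034 and -0.014 m) and angle between each of jar_end, jar_mid's own z axis and vertical below 0.08 rad and velocity of joint stop below 0.01 m/s and linear speed of each of jar_end, jar_mid below 0.03 m/s); the robot touches nothing.
It fails at once if a jar was knocked over or moved by more than 25 mm (angle between any of jar_end, jar_mid's own z axis and vertical above 0.5 rad or distance of any of jar_end, jar_mid from where it was at the start of the episode above 0.025 m).
It fails at once if the can, the dish or the whetstone was moved by more than 30 mm (distance of any of can, dish, whetstone from where it was at the start of the episode above 0.03 m).
It also fails if it takes over 72 s, if anything falls off the work surface, if the arm or the gripper's body presses on something with over 40 N, if the wrist force passes 120 N, or if a joint passes its speed limit or range.

## Working session

There is one attempt and no reset: what is moved stays moved. The work goes in short steps, Python scripts to look and compute and a tool call to move; the robot and the scene stay as the last step left them, time stands still between calls to the robot, and variables do not carry over. Pictures are saved under pics/ and viewed, about 8 in all and at most 12, crops included, and the job is handed in when it is done.

Besides the shell and the picture viewer there is one more tool, called after "Emit:" by a JSON object that holds its "fn" and its "kwargs", one argument or row to a line. step_arm: Moves the arm, as the interface text tells. Its arguments: {"type":"object","properties":{"increments":{"type":"array"}},"required":["increments"]}

```bash
mkdir -p pics
cat > h.py <<'E'
import numpy as np, cv2
from rig import r
def cam(n):
    f=r.grab_frame(n); F=210/np.tan(np.radians(f["fovy"])/2)
    f["K"]=np.array([[F,0,f["cx"]],[0,F,f["cy"]],[0,0,1.]]); f["R"]=cv2.Rodrigues(np.array(f["rvec"],float))[0]; f["t"]=np.array(f["tvec"],float)
    return f
def cloud(f):
    v,u=np.mgrid[:420,:560]; d=f["depth"]
    p=np.stack([(u-f["cx"])*d/f["K"][0,0],(v-f["cy"])*d/f["K"][0,0],d],-1)
    w=(p-f["t"])@f["R"]; w[d<=0]=np.nan
    return w
def ray(f,u,v,z):
    d=np.linalg.inv(f["K"])@[u,v,1.]; d=f["R"].T@d; c=-f["R"].T@f["t"]
    return c+d*(z-c[2])/d[2]
E
python3 - <<'E'
from h import *
for n in("scene","top"):
    f=cam(n); cv2.imwrite(f"pics/{n}0.png",f["color"][:,:,::-1]); print(n,f["fovy"],-f["R"].T@f["t"],f["R"][2], (f["depth"]>0).mean())
    np.savez(f"{n}0.npz",w=cloud(f),c=f["color"])
print(r.sense())
E
```

```text
scene 51.07636692424196 [1415.12921774 -357.96378121  643.11996556] [-0.78054859  0.34676588 -0.52009357] 0.9904294217687075
top 55.67772596977509 [542.36671932  14.39569617 949.78955525] [ 0.02637336 -0.00926893 -0.99960919] 0.9958843537414966
{'time_s': 0.1, 'joint_pos': array([-1.23558997e+00,  3.51150951e-01,  1.65235839e+00, -3.45457243e-05,
        1.13910786e+00, -8.46065162e-02]), 'qvel': array([ 0.00082254, -0.00236311, -0.00213727,  0.00121624,  0.00011757,
       -0.00012667]), 'joint_torque': array([ 8.18373173e-04, -4.98025846e+01, -2.85702950e+01,  7.00494717e-02,
        2.39669031e-02, -6.78285528e-05]), 'tcp_pos': array([ 224.08840488, -501.95291629,  232.1731073 ]), 'orientation': array([-3.07164089e+00, -6.54419831e-01,  2.49931802e-04]), 'wrist_force': array([-0.35001822,  0.23440071, -0.03954202]), 'wrist_torque': array([ 0.02292105,  0.05425176, -0.00514451]), 'finger_gap': 93.17080668954472}
```

View pics/scene0.png

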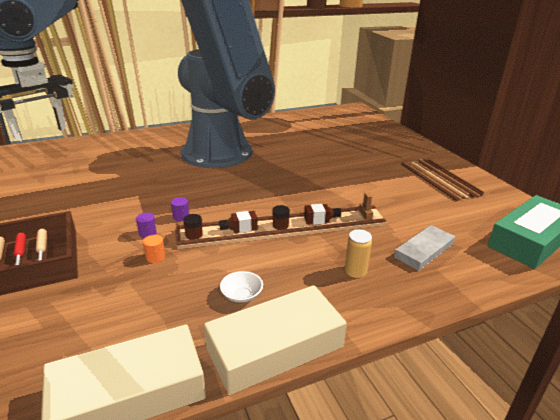

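View pics/top0.png

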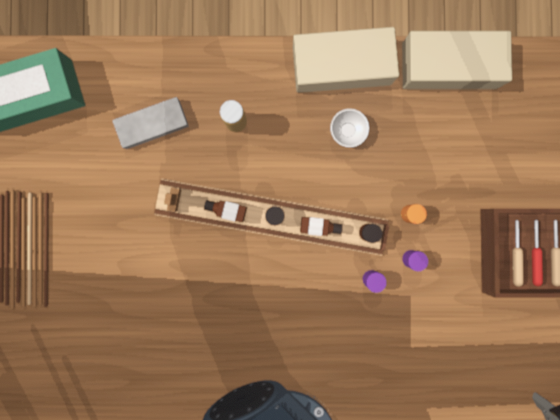

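The top view (up = +x, left = +y) shows the lane from the stop (165,198) to the end board (387,237). Candidates:
- **Bottles:** the bottle at (230,211) has its cap at (209,206) towards +y, so it is fallen_a. The bottle at (315,226) has its cap at (336,229) towards -y, so it is fallen_b.
- **Jars:** jar_mid is at (275,215) and jar_end at (371,233). The purple jars (375,281) and (416,261) and the orange jar (415,214) are decoys.

Next I'll measure.

```bash
cat > meas.py <<'E'
from h import *
def lane(w):
    m=(w[...,2]>6)&(w[...,2]<90); m[:170]=0; m[260:]=0; m[:,:145]=0; m[:,395:]=0
    n,l,s,c=cv2.connectedComponentsWithStats(m.astype(np.uint8)); k=1+np.argmax(s[1:,4])
    (c,sz,a)=cv2.minAreaRect(w[l==k][:,:2].astype(np.float32))
    return c,sz,a
E
python3 - <<'E'
from meas import *
z=np.load("top0.npz"); w=z["w"]; c=z["c"]; hsv=cv2.cvtColor(c,cv2.COLOR_RGB2HSV)
print(lane(w))
print("bench z",np.nanmedian(w[250:300,200:300,2]))
for u,v in[(209,206),(230,211),(315,226),(336,229),(275,215),(371,233),(168,198),(178,200),(250,215),(295,222),(350,231)]: print((u,v),w[v,u].round(1))
f=cam("top")
cv2.imwrite("pics/crop.png",cv2.resize(f["color"][170:260,145:395,::-1],None,fx=3.2,fy=3.2,interpolation=cv2.INTER_CUBIC))
E
```

```text
((529.7285766601562, 29.625259399414062), (545.6364135742188, 86.08888244628906), 79.71747589111328)
bench z 0.480441214358719
(209, 206) [555.5 171.   40.8]
(230, 211) [544.  122.4  47.2]
(315, 226) [509.7 -70.3  47.6]
(336, 229) [ 502.6 -118.5   43.5]
(275, 215) [534.9  20.3  60.8]
(371, 233) [ 494.2 -194.7   59. ]
(168, 198) [572.6 254.5  76.9]
(178, 200) [569.8 245.7  24.6]
(250, 215) [534.6  79.6  10.9]
(295, 222) [517.8 -26.6   8.8]
(350, 231) [ 496.4 -156.4   10.9]
```

View pics/crop.png

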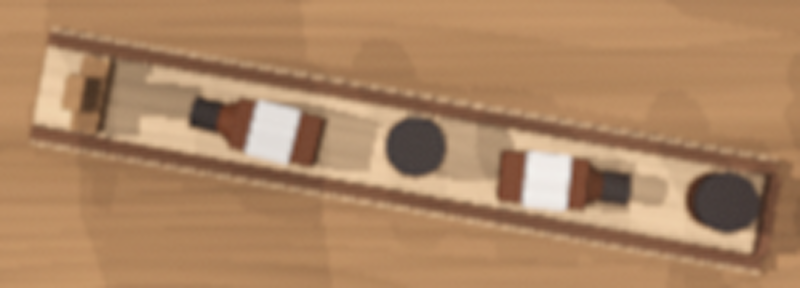

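The close crop confirms the choice: the caps point left for a and right for b. The lane rectangle measures 545.6 x 86.1 mm, against 545 x 86 given. Next are the contents in lane coordinates.

```bash
cat >> meas.py <<'E'
C=np.array([529.73,29.63]); A=np.radians(79.717); Y=np.array([np.cos(A),np.sin(A)]); X=np.array([Y[1],-Y[0]])
def toL(p): d=np.asarray(p)[...,:2]-C; return np.stack([d@X,d@Y],-1)
def toW(x,y): return C+x*X+y*Y
def report(w,c):
    L=toL(w); z=w[...,2]; m=(abs(L[...,0])<28)&(abs(L[...,1])<262)&(z>18)
    n,l,s,_=cv2.connectedComponentsWithStats(m.astype(np.uint8),connectivity=4)
    for k in range(1,n):
        if s[k,4]<25: continue
        q=L[l==k]; zz=z[l==k]; cc,sz,a=cv2.minAreaRect(q.astype(np.float32))
        print(f"n{s[k,4]} rect c=({cc[0]:.1f},{cc[1]:.1f}) sz=({sz[0]:.0f},{sz[1]:.0f}) a={a:.1f} y[{q[:,1].min():.1f},{q[:,1].max():.1f}] x[{q[:,0].min():.1f},{q[:,0].max():.1f}] zmax {zz.max():.0f}")
        hi=zz>zz.max()-6; print("   top:",q[hi].mean(0).round(1), "y",q[hi][:,1].min().round(1),q[hi][:,1].max().round(1),"x",q[hi][:,0].min().round(1),q[hi][:,0].max().round(1))
E
cat > look.py <<'E'
from meas import *
import sys
f=cam("top"); report(cloud(f),f["color"])
s=r.sense(); print(s["time_s"],s["tcp_pos"].round(1),"lane",toL(s["tcp_pos"]).round(1),s["orientation"].round(3),s["wrist_force"].round(1),s["finger_gap"])
if len(sys.argv)>1:
    g=cam(sys.argv[2] if len(sys.argv)>2 else "scene"); cv2.imwrite(f"pics/{sys.argv[1]}.png",cv2.resize(g["color"][170:270,120:400,::-1],None,fx=2.8,fy=2.8,interpolation=cv2.INTER_CUBIC))
E
python3 look.py
python3 - <<'E'
from meas import *
w=np.load("top0.npz")["w"]; L=toL(w)
# caps & bodies: mid-lines of bottle a and b by y slices
for y0,y1 in [(120,126),(145,150),(155,160),(163,168),(170,173),(-75,-70),(-100,-95),(-110,-105),(-120,-115),(-126,-122)]:
    m=(L[...,1]>y0)&(L[...,1]<y1)&(abs(L[...,0])<28)&(w[...,2]>18); q=L[m]
    print(y0,y1,m.sum(), q[:,0].min().round(1) if m.any() else 0,q[:,0].max().round(1) if m.any() else 0, w[m][:,2].max().round(1) if m.any() else 0)
s=r.sense(); R=cv2.Rodrigues(s["orientation"])[0]; print(R.round(3)); print("tool y angle vs lane X deg:",np.degrees(np.arctan2(R[1,1],R[0,1])-np.arctan2(X[1],X[0])))
for n,y in(("a",100),("b",-70)): print(n, toW(0,y))
E
```

```text
n288 rect c=(0.1,229.4) sz=(20,54) a=89.6 y[219.3,239.6] x[-26.7,26.9] zmax 81
   top: [-1.000e-01  2.298e+02] y 222.6 236.7 x -12.4 12.8
n632 rect c=(-2.1,108.0) sz=(95,38) a=86.8 y[59.8,155.3] x[-23.5,17.0] zmax 53
   top: [-2.9 91.9] y 60.6 123.1 x -23.0 17.0
n310 rect c=(5.4,-7.3) sz=(43,43) a=10.6 y[-29.2,14.7] x[-16.8,27.0] zmax 65
   top: [ 4.6 -8. ] y -29.2 14.1 x -16.8 26.5
n628 rect c=(-1.7,-117.5) sz=(38,95) a=3.8 y[-165.6,-69.6] x[-23.1,17.8] zmax 53
   top: [  -2.8 -102.3] y -138.8 -69.6 x -22.6 16.9
n371 rect c=(4.5,-228.9) sz=(44,43) a=56.7 y[-252.0,-207.4] x[-17.4,26.5] zmax 65
   top: [   4.8 -229.9] y -252.0 -207.8 x -17.4 26.1
0.2 [ 224.1 -502.   232.3] lane [-205.8 -577.7] [-3.072 -0.654  0.   ] [-0.7  0.5  0. ] 92.78261383786665
120 126 35 -19.3 15.8 51.3
145 150 25 -10.3 11.3 44.9
155 160 2 -8.8 0.3 40.1
163 168 0 0 0 0
170 173 0 0 0 0
-75 -70 43 -23.1 13.8 51.6
-100 -95 38 -21.3 15.9 51.4
-110 -105 40 -21.5 16.8 52.1
-120 -115 39 -19.9 17.3 52.0
-126 -122 31 -18.8 17.8 51.3
[[ 0.913  0.408 -0.   ]
 [ 0.408 -0.913  0.001]
 [ 0.    -0.001 -1.   ]]
tool y angle vs lane X deg: -55.664441511396966
a [547.58102827 128.02380463]
b [517.23428021 -39.24566324]
```

Emit:
{"fn": "step_arm", "kwargs": {
  "increments": [
    [1,[0,0,0],-7],
    [1,[0,0,0],-7],
    [1,[0,0,0],-7],
    [1,[0,0,0],-7],
    [1,[0,0,0],-7],
    [1,[0,0,0],-7],
    [1,[0,0,0],-7],
    [1,[0,0,0],-6.7]
  ]
}}

```text
time_s: 1.0
tcp_pos: [224.1, -502.1, 232.5]
orientation: [-2.406, -2.02, -0.0]
wrist_force: [-0.2, -0.5, -0.5]
finger_gap: 93.0
```

```bash
cat > st.py <<'E'
from meas import *
s=r.sense(); R=cv2.Rodrigues(s["orientation"])[0]
print(s["time_s"],"lane",toL(s["tcp_pos"]).round(1),"z",s["tcp_pos"][2].round(1),"yawerr",np.degrees(np.arctan2(R[1,1],R[0,1])-np.arctan2(X[1],X[0])).round(2),"F",s["wrist_force"].round(1),"T",s["wrist_torque"].round(2),"gap",round(s["finger_gap"],1),"q",s["joint_pos"].round(2))
E
python3 st.py
```

```text
1.0 lane [-205.8 -577.8] z 232.5 yawerr 0.32 F [-0.2 -0.5 -0.5] T [ 0.03 -0.06  0.  ] gap 93.0 q [-1.24  0.35  1.65 -0.    1.14 -1.06]
```

Emit:
{"fn": "step_arm", "kwargs": {
  "increments": [
    [1,[4.2,2.1,0],0],
    [1,[4.2,2.1,0],0],
    [1,[4.2,2.1,0],0],
    [1,[4.2,2.1,0],0],
    [1,[4.2,2.1,0],0],
    [1,[4.2,2.1,0],0],
    [1,[4.2,2.1,0],0],
    [1,[4.2,2.1,0],0]
  ]
}}

```text
time_s: 1.8
tcp_pos: [450.1, -199.7, 232.7]
orientation: [2.411, 2.014, 0.0]
wrist_force: [1.2, -0.4, -0.1]
finger_gap: 93.0
```

```bash
python3 st.py
```

```text
1.8 lane [ -37.4 -239.9] z 232.7 yawerr 0.03 F [ 1.2 -0.4 -0.1] T [-0.06 -0.07 -0.01] gap 93.0 q [-0.51  0.25  1.8  -0.    1.1  -0.33]
```

Emit:
{"fn": "step_arm", "kwargs": {
  "increments": [
    [1,[4,2,0],0],
    [1,[3.9,1.9,1],0],
    [1,[0,0,4.5],0],
    [1,[0,0,4.5],0],
    [1,[0,0,4.5],0],
    [1,[0,0,3.5],0],
    [1,[0,0,1.6],0],
    [1,[0,0,0.4],0]
  ]
}}

```text
time_s: 2.6
tcp_pos: [500.6, -130.3, 30.7]
orientation: [-2.409, -2.012, 0.003]
wrist_force: [0.1, 0.2, 0.6]
finger_gap: 93.2
```

```bash
python3 st.py
```

```text
2.6 lane [-1.000e-01 -1.625e+02] z 30.7 yawerr 0.03 F [0.1 0.2 0.6] T [ 0.01 -0.11  0.02] gap 93.2 q [-0.34  0.6   1.87 -0.    0.68 -0.17]
```

Emit:
{"fn": "step_arm", "kwargs": {
  "increments": [
    [0.25,[0.1,0.1,-0.15],0],
    [0.25,[0,0,0],0],
    [0.25,[0,0,0],0],
    [0.25,[0,0,0],0],
    [0.25,[0,0,0],0],
    [0.25,[0,0,0],0],
    [0.25,[0,0,0],0],
    [0.25,[0,0,0],0]
  ]
}}

```text
time_s: 3.4
tcp_pos: [502.9, -129.9, 34.2]
orientation: [2.411, 2.014, 0.0]
wrist_force: [-0.5, -0.5, 0.3]
finger_gap: 33.7
```

```bash
python3 st.py
```

```text
3.4 lane [   2.  -161.7] z 34.2 yawerr 0.03 F [-0.5 -0.5  0.3] T [-0.05 -0.06  0.03] gap 33.7 q [-0.34  0.59  1.86  0.    0.68 -0.16]
```

Emit:
{"fn": "step_arm", "kwargs": {
  "increments": [
    [0.25,[0,0,0.1],0],
    [0.25,[0,0,0],0],
    [0.25,[0,0,0],0],
    [0.25,[0,0,0],0],
    [0.25,[0,0,-1],0],
    [0.25,[0,0,-2],0],
    [0.25,[0,0,-3],0],
    [0.25,[0,0,-3],0]
  ]
}}

```text
time_s: 4.2
tcp_pos: [502.6, -129.7, 124.6]
orientation: [-2.41, -2.014, 0.001]
wrist_force: [-0.1, 0.1, -1.4]
finger_gap: 24.3
```

```bash
python3 st.py; python3 look.py b1
```

```text
4.2 lane [   1.7 -161.7] z 124.6 yawerr 0.04 F [-0.1  0.1 -1.4] T [-0.15 -0.07 -0.01] gap 24.3 q [-0.34  0.44  1.83 -0.    0.88 -0.16]
n286 rect c=(0.1,229.3) sz=(54,20) a=0.4 y[219.2,239.6] x[-26.7,26.9] zmax 82
   top: [-2.000e-01  2.288e+02] y 222.7 235.8 x -12.6 11.8
n629 rect c=(-2.1,108.0) sz=(95,38) a=86.6 y[60.1,155.3] x[-23.5,17.0] zmax 54
   top: [-3.  91.4] y 60.7 122.9 x -22.9 16.7
n314 rect c=(5.4,-7.3) sz=(43,43) a=10.2 y[-29.2,14.6] x[-16.8,26.9] zmax 66
   top: [ 4.9 -7.1] y -28.8 14.1 x -16.8 25.9
n5216 rect c=(0.0,-147.7) sz=(56,159) a=0.0 y[-227.3,-68.1] x[-28.0,28.0] zmax 480
   top: [ -25.1 -103.2] y -112.7 -94.9 x -28.0 -19.6
4.25 [ 504.7 -130.4  129.1] lane [   4. -162.] [2.407 2.011 0.005] [ 4.1 -1.3  2.9] 24.33069233808251
```

View pics/b1.png

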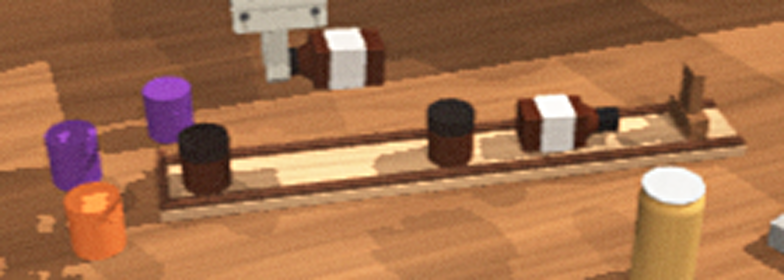

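The picture shows bottle b held level by its cap at (295,58). It was lifted rigidly and did not swing. I'll lower it a little and ease the fingers so it swings down in the pads.

Emit:
{"fn": "step_arm", "kwargs": {
  "increments": [
    [0.252,[0,0,1],0],
    [0.254,[0,0,1],0],
    [0.255,[0,0,0],0],
    [0.256,[0,0,0],0],
    [0.257,[0,0,0],0],
    [0.258,[0,0,0],0],
    [0.259,[0,0,0],0],
    [0.26,[0,0,0],0]
  ]
}}

```text
time_s: 5.1
tcp_pos: [502.9, -129.9, 103.3]
orientation: [2.411, 2.014, 0.0]
wrist_force: [-0.5, -0.2, -1.4]
finger_gap: 24.3
```

```bash
cat > tilt.py <<'E'
from meas import *
# bottle held: points seen by scene cam between lane rows, near gripper: white label + brown in lane frame
def tilt():
    f=cam("scene"); w=cloud(f); L=toL(w); hsv=cv2.cvtColor(f["color"],cv2.COLOR_RGB2HSV)
    s=r.sense(); t=toL(s["tcp_pos"])
    m=(abs(L[...,0])<30)&(abs(L[...,1]-t[1])<105)&(w[...,2]>14)&(w[...,2]<s["tcp_pos"][2]+40)
    white=m&(hsv[...,1]<60)&(hsv[...,2]>150)&(w[...,2]<s["tcp_pos"][2]+25)
    br=m&(hsv[...,1]>110)&(hsv[...,2]<110)
    for n,k in(("white",white),("brown",br)):
        if k.sum()>5: print(n,k.sum(),"y",np.percentile(L[k][:,1],[3,50,97]).round(1),"z",np.percentile(w[k][:,2],[3,50,97]).round(1))
tilt()
E
python3 st.py; python3 tilt.py
```

```text
5.1 lane [   2.1 -161.7] z 103.3 yawerr 0.04 F [-0.5 -0.2 -1.4] T [-0.13 -0.09  0.02] gap 24.3 q [-0.34  0.47  1.84 -0.    0.83 -0.16]
white 250 y [-167.5 -116.1  -96.3] z [ 43.6  65.6 111.6]
brown 485 y [-264.  -160.9  -89. ] z [14.8 43.2 92.9]
```

```bash
cat > pic.py <<'E'
import sys
from h import *
n,u0,u1,v0,v1=sys.argv[1],*map(int,sys.argv[2:6])
f=cam("scene"); k=min(780/(u1-u0),560/(v1-v0))
cv2.imwrite(f"pics/{n}.png",cv2.resize(f["color"][v0:v1,u0:u1,::-1],None,fx=k,fy=k,interpolation=cv2.INTER_CUBIC))
E
python3 pic.py b2 160 400 150 260
```

```text
(no output)
```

View pics/b2.png

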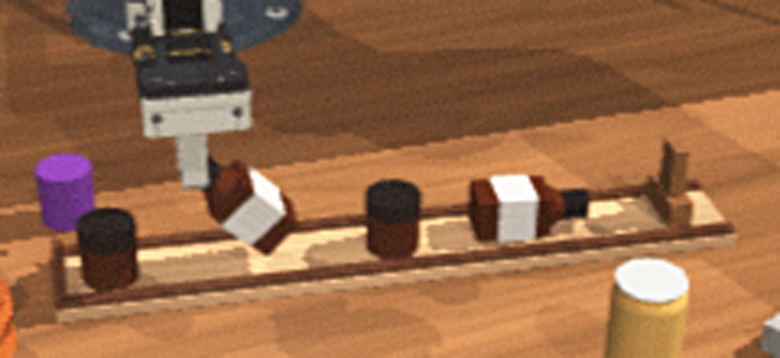

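The picture shows b swung to about 45–50° after easing, so this works. I'll raise it slightly for clearance and keep easing.

Emit:
{"fn": "step_arm", "kwargs": {
  "increments": [
    [0.26,[0,0,-1],0],
    [0.26,[0,0,-0.5],0],
    [0.26,[0,0,0],0],
    [0.26,[0,0,0],0],
    [0.26,[0,0,0],0],
    [0.26,[0,0,0],0],
    [0.26,[0,0,0],0],
    [0.26,[0,0,0],0]
  ]
}}

```text
time_s: 6.0
tcp_pos: [502.8, -129.9, 118.0]
orientation: [-2.411, -2.014, 0.0]
wrist_force: [-0.4, 0.1, -2.1]
finger_gap: 24.9
```

```bash
cat > tilt.py <<'E'
from meas import *
# held/standing bottle: white label pixels (excl. gripper) and axis tilt from label plane normal / extents
import sys
y0,y1=float(sys.argv[1]),float(sys.argv[2])
f=cam("scene"); w=cloud(f); L=toL(w); hsv=cv2.cvtColor(f["color"],cv2.COLOR_RGB2HSV)
z=w[...,2]
tz=r.sense()["tcp_pos"][2]
m=(abs(L[...,0])<32)&(L[...,1]>y0)&(L[...,1]<y1)&(hsv[...,1]<70)&(hsv[...,2]>140)&(z>14)&(z<tz-18)
n,l,s,_=cv2.connectedComponentsWithStats(m.astype(np.uint8)); k=1+np.argmax(s[1:,4]); q=np.c_[L[l==k],z[l==k]]
c,sz,a=cv2.minAreaRect(q[:,1:].astype(np.float32))
print("label yz rect c",np.round(c,1),"sz",np.round(sz,1),"a",round(a,1),"n",len(q),"y",np.percentile(q[:,1],[3,97]).round(1),"z",np.percentile(q[:,2],[3,97]).round(1),"xmax",q[:,0].max().round(1))
E
python3 st.py; python3 tilt.py -180 -60
```

```text
6.0 lane [   2.  -161.7] z 118.0 yawerr 0.04 F [-0.4  0.1 -2.1] T [-0.13 -0.05  0.02] gap 24.9 q [-0.34  0.45  1.83 -0.    0.86 -0.16]
label yz rect c [-121.6   69.9] sz [39.4 32.4] a 40.7 n 209 y [-140.3 -101. ] z [53.3 92.6] xmax 27.4
```

Emit:
{"fn": "step_arm", "kwargs": {
  "increments": [
    [0.261,[0,0,0],0],
    [0.261,[0,0,0],0],
    [0.262,[0,0,0],0],
    [0.262,[0,0,0],0],
    [0.263,[0,0,0],0],
    [0.263,[0,0,0],0],
    [0.263,[0,0,0],0],
    [0.263,[0,0,0],0]
  ]
}}

```text
time_s: 6.85
tcp_pos: [502.9, -129.9, 118.1]
orientation: [2.411, 2.014, 0.0]
wrist_force: [0.1, 0.2, -2.7]
finger_gap: 24.5
```

```bash
python3 st.py; python3 tilt.py -180 -60
```

```text
6.85 lane [   2.1 -161.7] z 118.1 yawerr 0.03 F [ 0.1  0.2 -2.7] T [-0.12 -0.06  0.03] gap 24.5 q [-0.34  0.45  1.83  0.    0.86 -0.16]
label yz rect c [-127.6   53.6] sz [43.2 68.7] a 14.3 n 192 y [-148.7 -109.8] z [48.2 86.9] xmax 26.8
```

Emit:
{"fn": "step_arm", "kwargs": {
  "increments": [
    [0.264,[0,0,0],0],
    [0.264,[0,0,0],0],
    [0.265,[0,0,0],0],
    [0.265,[0,0,0],0],
    [0.265,[0,0,0],0],
    [0.266,[0,0,0],0],
    [0.266,[0,0,0],0],
    [0.266,[0,0,0],0]
  ]
}}

```text
time_s: 7.7
tcp_pos: [502.9, -129.9, 118.1]
orientation: [-2.411, -2.014, -0.0]
wrist_force: [-0.4, 0.2, -1.0]
finger_gap: 24.9
```

```bash
python3 st.py; sed -i 's/hsv\[...,1\]<70/hsv[...,1]<45/; s/>140)/>150)/' tilt.py; python3 tilt.py -180 -60
```

```text
7.7 lane [   2.  -161.7] z 118.1 yawerr 0.03 F [-0.4  0.2 -1. ] T [-0.08 -0.05 -0.01] gap 24.9 q [-0.34  0.45  1.83  0.    0.86 -0.16]
label yz rect c [-145.4   58.1] sz [36.5 30.4] a 12.7 n 146 y [-162.6 -129. ] z [43.5 72.5] xmax 26.4
```

Now about 13° from vertical. I'll lower it close to the floor and ease further.

Emit:
{"fn": "step_arm", "kwargs": {
  "increments": [
    [0.266,[0,0,0.6],0],
    [0.266,[0,0,0.5],0],
    [0.267,[0,0,0],0],
    [0.267,[0,0,0],0],
    [0.267,[0,0,0],0],
    [0.267,[0,0,0],0],
    [0.267,[0,0,0],0],
    [0.267,[0,0,0],0]
  ]
}}

```text
time_s: 8.55
tcp_pos: [502.9, -129.9, 107.2]
orientation: [2.411, 2.014, 0.0]
wrist_force: [-0.3, -0.6, -0.9]
finger_gap: 24.7
```

```bash
python3 st.py; python3 tilt.py -180 -60
```

```text
8.55 lane [   2.1 -161.7] z 107.2 yawerr 0.04 F [-0.3 -0.6 -0.9] T [-0.04 -0.05 -0.01] gap 24.7 q [-0.34  0.47  1.84 -0.    0.84 -0.16]
label yz rect c [-155.4   46.7] sz [37.  29.1] a 1.8 n 145 y [-173.  -139.3] z [33.5 59.4] xmax 26.9
```

Emit:
{"fn": "step_arm", "kwargs": {
  "increments": [
    [0.267,[0,0,0.2],0],
    [0.267,[0,0,0.2],0],
    [0.267,[0,0,0.2],0],
    [0.267,[0,0,0.1],0],
    [0.267,[0,0,0],0],
    [0.268,[0,0,0],0],
    [0.268,[0,0,0],0],
    [0.268,[0,0,0],0]
  ]
}}

```text
time_s: 9.4
tcp_pos: [502.9, -129.9, 100.1]
orientation: [-2.411, -2.014, -0.0]
wrist_force: [0.6, -1.0, 0.7]
finger_gap: 24.7
```

```bash
python3 st.py; python3 tilt.py -180 -60
```

```text
9.4 lane [   2.  -161.7] z 100.1 yawerr 0.03 F [ 0.6 -1.   0.7] T [-0.13 -0.19  0.01] gap 24.7 q [-0.34  0.48  1.84  0.    0.82 -0.16]
label yz rect c [-155.1   43.6] sz [28.3 36.4] a 89.7 n 148 y [-173.2 -138.1] z [30.7 57.2] xmax 27.6
```

Emit:
{"fn": "step_arm", "kwargs": {
  "increments": [
    [0.28,[0,0,0],0],
    [0.3,[0,0,0],0],
    [0.4,[0,0,0],0],
    [0.5,[0,0,0],0],
    [0.6,[0,0,0],0],
    [0.7,[0,0,0],0],
    [0.8,[0,0,-0.5],0],
    [1,[0,0,-3],0]
  ]
}}

```text
time_s: 10.25
tcp_pos: [501.4, -129.4, 133.5]
orientation: [-2.408, -2.011, 0.004]
wrist_force: [0.1, -0.6, 0.5]
finger_gap: 71.3
```

```bash
python3 st.py; python3 tilt.py -180 -60
```

```text
10.25 lane [   0.5 -161.5] z 133.5 yawerr 0.03 F [ 0.1 -0.6  0.5] T [-0.04 -0.06 -0.  ] gap 71.3 q [-0.34  0.43  1.82  0.    0.9  -0.16]
label yz rect c [-155.2   44.1] sz [36.4 30.8] a 0.9 n 147 y [-173.1 -139.4] z [29.6 57.1] xmax 26.8
```

Emit:
{"fn": "step_arm", "kwargs": {
  "increments": [
    [1,[0,0,-4],0],
    [1,[4.4,0,0],0],
    [1,[4.5,0,0],0],
    [1,[4.5,0,0],0],
    [1,[4.5,0,0],0],
    [1,[4.5,0,0],0],
    [1,[4.5,0,0],0],
    [1,[4.4,-0.1,0],0]
  ]
}}

```text
time_s: 11.1
tcp_pos: [557.8, 180.3, 175.7]
orientation: [2.411, 2.014, 0.001]
wrist_force: [0.5, 0.1, -0.3]
finger_gap: 92.8
```

```bash
python3 look.py|tail -12; python3 st.py
```

```text
n6372 rect c=(0.0,141.9) sz=(165,56) a=90.0 y[59.6,224.2] x[-28.0,28.0] zmax 524
   top: [-24.3  83. ] y 74.3 93.5 x -28.0 -16.8
n313 rect c=(5.4,-7.3) sz=(43,43) a=10.1 y[-29.2,14.6] x[-16.8,26.9] zmax 65
   top: [ 4.9 -8. ] y -29.2 14.6 x -16.8 26.5
n346 rect c=(1.2,-156.7) sz=(38,38) a=90.0 y[-175.8,-137.5] x[-17.8,20.2] zmax 108
   top: [   1.3 -156.9] y -169.2 -144.7 x -9.8 12.5
n371 rect c=(4.7,-229.2) sz=(43,43) a=58.6 y[-251.5,-207.9] x[-17.3,26.5] zmax 65
   top: [   4.5 -229.7] y -251.5 -208.2 x -17.3 25.7
11.15 [558.2 185.5 175.7] lane [  0.2 158.4] [-2.408 -2.017 -0.004] [-3.   3.5  0.2] 93.00307018452702
11.15 lane [  0.2 158.4] z 175.7 yawerr 0.18 F [-3.   3.5  0.2] T [0.05 0.09 0.01] gap 93.0 q [0.24 0.48 1.61 0.   1.05 0.42]
```

Bottle b stands at (1.2,-156.8), with cap and body centred on each other. Next is bottle a.

Emit:
{"fn": "step_arm", "kwargs": {
  "increments": [
    [1,[0,0,1.5],0],
    [1,[0,0,4],0],
    [1,[0,0,4],0],
    [1,[0,0,3],0],
    [0.8,[0,0,1.4],0],
    [0.25,[0,0,0.3],0],
    [0.25,[0,0,0],0],
    [0.25,[0,0,0],0]
  ]
}}

```text
time_s: 11.95
tcp_pos: [558.5, 178.5, 34.7]
orientation: [2.41, 2.013, 0.003]
wrist_force: [-0.1, 0.1, 1.1]
finger_gap: 65.5
```

```bash
python3 st.py
```

```text
11.95 lane [  1.8 151.7] z 34.7 yawerr 0.04 F [-0.1  0.1  1.1] T [-0.01 -0.08 -0.04] gap 65.5 q [0.23 0.68 1.69 0.   0.78 0.41]
```

Emit:
{"fn": "step_arm", "kwargs": {
  "increments": [
    [0.25,[0,0,0],0],
    [0.25,[0,0,0],0],
    [0.25,[0,0,0],0],
    [0.25,[0,0,0],0],
    [0.25,[0,0,0],0],
    [0.25,[0,0,0],0],
    [0.25,[0,0,0],0],
    [0.25,[0,0,0],0]
  ]
}}

```text
time_s: 12.75
tcp_pos: [557.6, 178.3, 33.2]
orientation: [-2.411, -2.014, 0.0]
wrist_force: [-0.2, 0.2, 1.8]
finger_gap: 24.2
```

```bash
python3 st.py
```

```text
12.75 lane [  0.9 151.3] z 33.2 yawerr 0.03 F [-0.2  0.2  1.8] T [ 0.03 -0.05 -0.06] gap 24.2 q [0.23 0.68 1.69 0.   0.78 0.41]
```

Emit:
{"fn": "step_arm", "kwargs": {
  "increments": [
    [0.25,[0,0,-1],0],
    [0.25,[0,0,-2],0],
    [0.25,[0,0,-3],0],
    [0.25,[0,0,-2.5],0],
    [0.256,[0,0,0],0],
    [0.258,[0,0,0],0],
    [0.26,[0,0,0],0],
    [0.261,[0,0,0],0]
  ]
}}

```text
time_s: 13.55
tcp_pos: [556.9, 178.2, 116.8]
orientation: [-2.41, -2.014, 0.003]
wrist_force: [0.5, 1.8, -1.5]
finger_gap: 24.6
```

Emit:
{"fn": "step_arm", "kwargs": {
  "increments": [
    [0.262,[0,0,0],0],
    [0.262,[0,0,0],0],
    [0.263,[0,0,0],0],
    [0.263,[0,0,0],0],
    [0.264,[0,0,0],0],
    [0.264,[0,0,0],0],
    [0.264,[0,0,0],0],
    [0.264,[0,0,0],0]
  ]
}}

```text
time_s: 14.35
tcp_pos: [557.6, 178.3, 118.2]
orientation: [2.411, 2.014, 0.0]
wrist_force: [0.4, 0.8, -1.5]
finger_gap: 24.7
```

```bash
python3 st.py; python3 tilt.py 50 190
```

```text
14.35 lane [  0.9 151.3] z 118.2 yawerr 0.04 F [ 0.4  0.8 -1.5] T [-0.03 -0.12  0.02] gap 24.7 q [ 0.23  0.55  1.65 -0.    0.94  0.41]
label yz rect c [127.1  64. ] sz [30.3 40.3] a 64.0 n 205 y [106.1 143.3] z [49.7 82.5] xmax 24.7
```

Tilt is about 26° and still easing, the same pattern as with b.

Emit:
{"fn": "step_arm", "kwargs": {
  "increments": [
    [0.265,[0,0,0],0],
    [0.265,[0,0,0],0],
    [0.265,[0,0,0],0],
    [0.266,[0,0,0.6],0],
    [0.266,[0,0,0.5],0],
    [0.266,[0,0,0],0],
    [0.267,[0,0,0],0],
    [0.267,[0,0,0],0]
  ]
}}

```text
time_s: 15.2
tcp_pos: [557.7, 178.4, 107.2]
orientation: [2.411, 2.014, 0.0]
wrist_force: [0.2, 0.1, -2.0]
finger_gap: 24.9
```

```bash
python3 st.py; python3 tilt.py 50 190
```

```text
15.2 lane [  0.9 151.3] z 107.2 yawerr 0.04 F [ 0.2  0.1 -2. ] T [ 0.03 -0.11 -0.04] gap 24.9 q [0.23 0.57 1.66 0.   0.91 0.41]
label yz rect c [147.4  47.3] sz [29.9 39.7] a 86.7 n 163 y [128.8 163.5] z [33.7 60.6] xmax 25.6
```

Emit:
{"fn": "step_arm", "kwargs": {
  "increments": [
    [0.267,[0,0,0.2],0],
    [0.267,[0,0,0.2],0],
    [0.267,[0,0,0.2],0],
    [0.267,[0,0,0.1],0],
    [0.267,[0,0,0],0],
    [0.268,[0,0,0],0],
    [0.268,[0,0,0],0],
    [0.268,[0,0,0],0]
  ]
}}

```text
time_s: 16.05
tcp_pos: [557.6, 178.4, 100.1]
orientation: [2.411, 2.014, 0.0]
wrist_force: [0.1, 0.6, 0.8]
finger_gap: 24.8
```

```bash
python3 st.py; python3 tilt.py 50 190
```

```text
16.05 lane [  0.9 151.3] z 100.1 yawerr 0.04 F [0.1 0.6 0.8] T [ 0.01 -0.24 -0.  ] gap 24.8 q [0.23 0.58 1.66 0.   0.9  0.41]
label yz rect c [148.7  44.1] sz [38.  29.6] a 5.6 n 141 y [130.3 166.2] z [30.2 56.3] xmax 27.2
```

Emit:
{"fn": "step_arm", "kwargs": {
  "increments": [
    [0.28,[0,0,0],0],
    [0.3,[0,0,0],0],
    [0.4,[0,0,0],0],
    [0.5,[0,0,0],0],
    [0.6,[0,0,0],0],
    [0.7,[0,0,0],0],
    [0.8,[0,0,-0.5],0],
    [1,[0,0,-3],0]
  ]
}}

```text
time_s: 16.9
tcp_pos: [556.0, 177.9, 133.2]
orientation: [-2.409, -2.013, 0.007]
wrist_force: [-0.9, 0.5, 0.9]
finger_gap: 71.2
```

```bash
python3 st.py; python3 tilt.py 50 190; python3 pic.py a1 160 400 150 260
```

```text
16.9 lane [ -0.6 150.6] z 133.2 yawerr 0.04 F [-0.9  0.5  0.9] T [ 0.03 -0.06 -0.02] gap 71.2 q [ 0.23  0.53  1.65 -0.    0.97  0.41]
label yz rect c [148.7  44.4] sz [37.7 30.6] a 0.3 n 143 y [130.4 166.3] z [30.5 57.1] xmax 26.8
```

View pics/a1.png

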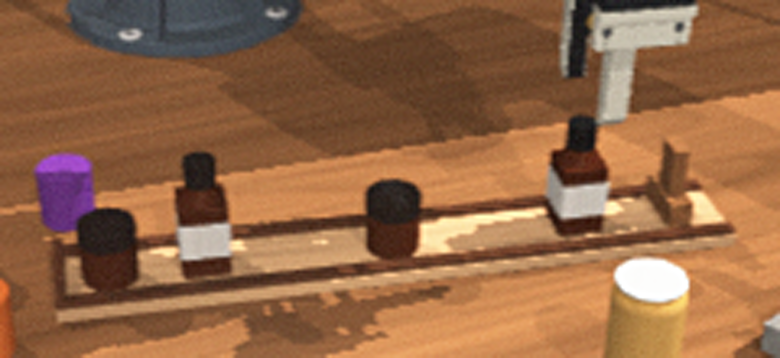

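Emit:
{"fn": "step_arm", "kwargs": {
  "increments": [
    [1,[3.9,0,-1],0],
    [1,[3.9,-0.1,0],0],
    [1,[0,0,0],0],
    [0.9,[0,0,3],0],
    [0.8,[0,0,3],0],
    [0.7,[0,0,2.2],0],
    [0.6,[0,0,0.8],0],
    [0.5,[0,0,0],0]
  ]
}}

```text
time_s: 17.8
tcp_pos: [570.0, 254.7, 54.4]
orientation: [-2.411, -2.014, 0.003]
wrist_force: [0.1, 0.5, -0.3]
finger_gap: 57.5
```

```bash
python3 st.py; python3 look.py
```

```text
17.8 lane [ -0.6 228.7] z 54.4 yawerr 0.02 F [ 0.1  0.5 -0.3] T [-0.   -0.09  0.  ] gap 57.5 q [ 0.35  0.7   1.57 -0.    0.87  0.52]
n3244 rect c=(0.0,201.9) sz=(120,56) a=90.0 y[141.8,261.9] x[-28.0,28.0] zmax 428
   top: [-24.5 150.6] y 142.7 160.2 x -27.9 -17.1
n359 rect c=(-0.0,146.7) sz=(38,39) a=0.6 y[127.4,166.0] x[-19.3,19.0] zmax 108
   top: [1.000e-01 1.468e+02] y 134.9 158.5 x -11.8 11.8
n312 rect c=(5.4,-7.3) sz=(43,43) a=10.1 y[-29.2,14.6] x[-16.8,26.9] zmax 65
   top: [ 4.7 -7.9] y -29.2 14.6 x -16.8 26.9
n349 rect c=(1.1,-156.7) sz=(38,38) a=89.8 y[-175.9,-137.6] x[-17.8,20.2] zmax 108
   top: [   1.2 -156.8] y -169.0 -145.0 x -9.9 12.5
n370 rect c=(4.5,-229.3) sz=(44,43) a=54.8 y[-252.1,-207.9] x[-17.3,26.5] zmax 65
   top: [   4.9 -229.5] y -252.1 -208.0 x -17.3 26.5
17.85 [570.6 255.   55.5] lane [  0.  229.1] [2.411 2.014 0.   ] [-0.3  0.8 -0.3] 53.62877557985414
```

Bottle a stands upright at (0.0,146.7), so its near face is at y≈166. The stop face is at 219.3. Sliding the stop by 47 mm leaves about 6 mm.

Emit:
{"fn": "step_arm", "kwargs": {
  "increments": [
    [0.2,[0,0,0],0],
    [0.2,[0,0,0],0],
    [0.2,[0,0,0],0],
    [0.2,[0,0,0],0],
    [0.2,[0,0,0],0],
    [0.2,[0,0,0],0],
    [0.2,[0,0,0],0],
    [0.2,[-0.3,0,0],0]
  ]
}}

```text
time_s: 18.65
tcp_pos: [571.4, 252.7, 56.0]
orientation: [2.41, 2.013, 0.005]
wrist_force: [6.8, 0.7, -0.2]
finger_gap: 25.9
```

Emit:
{"fn": "step_arm", "kwargs": {
  "increments": [
    [0.2,[-0.8,0,0],0],
    [0.2,[-0.8,0,0],0],
    [0.2,[-0.8,0,0],0],
    [0.2,[-0.8,0,0],0],
    [0.2,[-0.6,0,0],0],
    [0.2,[-0.4,0,0],0],
    [0.2,[-0.2,0,0],0],
    [0.2,[0,0,0],0]
  ]
}}

```text
time_s: 19.45
tcp_pos: [563.4, 208.8, 56.0]
orientation: [2.41, 2.013, 0.004]
wrist_force: [5.5, -2.0, 1.1]
finger_gap: 26.0
```

```bash
python3 st.py; python3 look.py
```

```text
19.45 lane [  1.1 182.3] z 56.0 yawerr 0.01 F [ 5.5 -2.   1.1] T [-0.4  -0.61 -0.02] gap 26.0 q [ 0.28  0.66  1.64 -0.    0.83  0.46]
n4020 rect c=(0.0,176.7) sz=(154,56) a=90.0 y[99.7,253.7] x[-28.0,28.0] zmax 430
   top: [-24.5 108.3] y 100.5 118.5 x -27.9 -18.0
n312 rect c=(5.4,-7.3) sz=(42,43) a=9.9 y[-29.2,14.6] x[-16.8,26.9] zmax 65
   top: [ 4.2 -7.9] y -29.2 14.1 x -16.8 26.9
n347 rect c=(1.1,-156.9) sz=(38,38) a=0.1 y[-176.0,-137.7] x[-18.0,20.2] zmax 109
   top: [   1.3 -157.3] y -168.8 -145.2 x -9.5 12.5
n373 rect c=(4.4,-229.4) sz=(44,43) a=54.2 y[-252.3,-207.5] x[-17.3,26.5] zmax 65
   top: [   4.8 -229.4] y -251.1 -207.5 x -17.3 26.5
19.5 [563.4 208.9  56. ] lane [  1.1 182.4] [2.41  2.013 0.004] [ 5.6 -2.   0.8] 25.83984080368621
```

Emit:
{"fn": "step_arm", "kwargs": {
  "increments": [
    [0.35,[0,0,0],0],
    [0.5,[0,0,0],0],
    [0.6,[0,0,0],0],
    [0.6,[0,0,0],0],
    [0.6,[0,0,0],0],
    [0.6,[0,0,-1],0],
    [0.6,[0,0,-3],0],
    [0.6,[0,0,-4],0]
  ]
}}

```text
time_s: 20.3
tcp_pos: [561.2, 208.7, 135.4]
orientation: [-2.41, -2.013, 0.004]
wrist_force: [-0.4, -0.3, 1.0]
finger_gap: 56.0
```

Emit:
{"fn": "step_arm", "kwargs": {
  "increments": [
    [0.6,[0,0,-4],0],
    [0.6,[3,0,-3],0],
    [0.6,[4,0,-1],0],
    [0.6,[4,0,0],0],
    [0.6,[3,0,0],0],
    [0.6,[1,0,0],0],
    [0.6,[0,0,0],0],
    [0.6,[0,0,0],0]
  ]
}}

```text
time_s: 21.1
tcp_pos: [588.7, 355.6, 215.3]
orientation: [2.411, 2.014, -0.001]
wrist_force: [0.1, 0.0, -0.0]
finger_gap: 55.7
```

```bash
python3 look.py; python3 pic.py end 160 400 150 260
```

```text
n2315 rect c=(-9.8,255.4) sz=(54,20) a=32.6 y[232.3,262.0] x[-27.9,18.3] zmax 553
   top: [-22.8 244.5] y 232.9 257.5 x -27.9 -12.6
n600 rect c=(0.2,159.8) sz=(54,65) a=0.4 y[127.1,192.5] x[-26.9,27.0] zmax 109
   top: [1.000e-01 1.468e+02] y 135.0 158.8 x -11.8 11.8
n314 rect c=(5.4,-7.4) sz=(43,43) a=10.2 y[-29.3,14.5] x[-16.8,26.9] zmax 64
   top: [ 5.  -7.5] y -28.8 14.5 x -16.8 26.9
n347 rect c=(1.2,-156.9) sz=(39,38) a=89.9 y[-176.3,-137.5] x[-17.8,20.2] zmax 109
   top: [   1.4 -156.6] y -169.2 -145.0 x -9.9 12.5
n373 rect c=(4.6,-229.0) sz=(43,43) a=56.8 y[-252.5,-207.4] x[-17.3,26.5] zmax 65
   top: [   4.5 -229.6] y -251.8 -208.1 x -17.3 26.5
21.15 [588.8 355.4 215.4] lane [ -0.  331.1] [ 2.412e+00  2.013e+00 -1.000e-03] [-0.5 -0.  -0.4] 55.84630021547929
```

View pics/end.png

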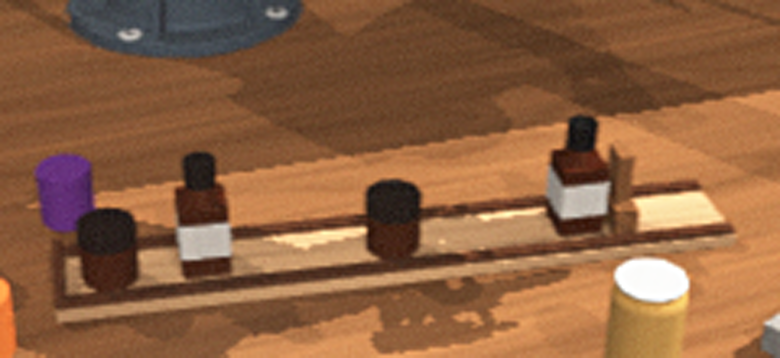

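Both bottles stand. The back of the stop is at 192.5, so its face is at about 172.5 and the gap about 6–7 mm. Nothing touches the robot.

```bash
python3 -c "
from rig import r
print(r.job_done())"
```

```text
the job is handed in; nothing more can be done
None
```

Both bottles stand upright in their own gaps, the end stop is slid up to the last one, and I handed the job in at about 21 s of the 72 s allowed. No verdict was reported.

**How:** I gripped each bottle by its cap, lifted it and eased the fingers until the body swung down. I then set it on the lane floor and let go. The first lift of fallen_b came up rigid and level, so easing the grip was needed to make it swing. The stop went in by its tab.

**Last checks (lane coordinates, mm):**

| Item | Position | Check |
|---|---|---|
| fallen_a | x 0, y 147 | cap centred over body within about 1 mm |
| fallen_b | x 1, y -157 | cap centred over body within about 1 mm |
| Stop face | y about 172.5 | about 7 mm gap to fallen_a, limit 15 mm |
| jar_mid, jar_end | within 0.5 mm of the start | both standing |

- **Robot:** it is clear of everything, with wrist force about 0.
- **Bystanders:** I did not measure the can, dish and whetstone again. The arm never went near them.
- **Failed checks:** none failed or disagreed at the end.

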